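# Index the dish turntable to its empty place

## Robot

A 7-joint arm with a two-finger parallel gripper is mounted at the origin on a cart in front of the work surface, level with it; the furniture and walls round the work are solid. World frame = base frame: x ahead of the robot, y to its left, z up, the work surface at z = 0. Lengths are in m, angles in rad, forces in N, time in s.
With the tool pointing down it reaches from about 0.35 to 0.9 m from the base axis. Payload 7.2 kg.
Tool frame: the origin (TCP) lies at the very end of the fingers, on their centre line; the grasp point (between the pads) lies bot.pinch_z behind it (bot.pinch_z is the distance from the TCP to the grasp point, in m); z points along the fingers, y is the direction in which the jaws open and shut (so a half turn about z gives the same grasp; the last joint's range is limited). The gripper opens to 88 mm and grips with 3 to 60 N. Pads are 20 mm wide; open, the fingers measure 115 mm over their backs; the gripper's body (75 mm by 178 mm) begins 61 mm behind the grasp point.
Start: joints at [1.186, 0.411, -0.013, 1.596, 0.006, 1.134, -0.082], TCP at [0.195, -0.594, 0.223] pointing down, gripper open.
Joint ranges: [-2.95, 2.95], [-0.29, 1.99], [-1.47, 1.44], [0.14, 2.54], [-1.03, 4.17], [0.13, 1.85], [-2.86, 2.86]. Speed limits (rad/s): [2.39, 2.39, 3.01, 3.01, 3.14, 3.14, 3.14].

## Interface

Orientations are given as a unit quaternion [w, x, y, z].
In Python, from station import bot gives the robot as it stands. The module is installed in compiled form; this text tells all that it offers.
- The arm moves only by the tool arm_command, never from a script. Its argument "commands" is a list of rows, each an object with "offset": the shift along the world's x, y, z in m, a list of three; "dr": the turn, a rotation vector about the world's x, y, z in degrees, a list of three; "gripper": the closure in counts, from 0 (fully open) to 255 (shut). In form: [{"offset": [dx, dy, dz], "dr": [ax, ay, az], "gripper": gripper}, ...]. A call has 1 to 8 rows; each row is the pose to reach, as a shift and turn from the pose commanded when the call began; what a row does not reach only later rows make up. A row lasts 1/10 s, in which the tool goes at most 50 mm and 8.59 degrees, less where a joint would pass 70% of its speed; a pose out of reach is approached as far as the arm can. A call with a gripper value outside its range is refused whole. The fingers move at their own pace and stop on an object; "force" is the grip in N (left out, the last holds). Time passes only in rows, so rows that repeat a pose let the fingers close. It gives the time, the measured TCP pose, the force and the opening at its end, in the units of the state.
- bot.get_obs(): the state, without advancing time (a new reading comes with each control period).
- bot.snapshot(name): name is "side" or "top" or "wrist"; returns a dict with "color" (400x640x3 uint8, red, green, blue), "camera_matrix" (3x3 intrinsics, pixels), "eye" and "attitude" of the camera in the world; the wrist camera has in their place "tool_from_camera" (4x4, takes a point from camera to tool coordinates, whose origin is the TCP and whose axes are the flange's). Camera axes: x right, y down, z forward; pixel columns grow to the right and rows downward; lengths in m; the calibration is good to about 2 mm. A picture is of the moment at which its call begins: read the wrist's pose just before it. There is no depth.
- bot.job_done(): hands the job in, once; it reports no verdict.
Trained networks look in the newest picture that a camera, given by its name, has taken for a name from the list of things; names that differ only in an ending like _2 or _b are one class to them, and where a whole thing is asked for, a point or a joint stands for the part that bears it (a point fixed in the world has none). Each returns a list of dicts, best first, with "confidence" (0 to 1); they miss things now and then, are a little off and sometimes report something else, mostly with a low value. They report only what shows in the picture. A call takes as long as a camera call.
- bot.outline_of(camera, label): "mask" (400x640 bool, what is visible of it) and "uv" ([column, row] in pixels, amid what is visible of it).
- bot.mark_of(camera, label): "uv" ([column, row] in pixels: a listed point, or the origin of a listed thing).
The state is a dict: "time": time; "qpos": joint angles; "dq": joint speeds; "joint_efforts": joint torques, N m; "eef_pos": TCP position; "orientation": TCP orientation; "ft_force": force on the tool from outside, world axes, zero at the start; "ft_torque": the same for the moment, N m; "finger_gap": opening from 0.0 (shut) to 1.0 (fully open).
Only numpy, scipy, OpenCV 4.12 (cv2) and the standard library are available. Lean on these libraries where they do the work, as an engineer would, in place of code of your own. Each camera call takes 0.05 s, during which the arm holds its last target. There are 200 camera calls.

## Task

Turn the dish turntable by pushing its red-ended arms with one fingertip, either way round and without spinning it fast, until the empty blue place is in line with the white pointer, ready for the next dish. Do not grip or lift anything: the three dishes stay untouched in their places, and the other things on the table stay where they are. Finish with the turntable at rest and the finger clear of it.

Things in the scene. Friction and masses are not known exactly. Their poses are not given: they have to be found in the camera images.
- turntable (a joint): Hinge of the round aluminium turntable (vertical axis), rad: 0 at the start however it stands, growing anticlockwise seen from above; turns either way for more than a full turn. Friction about 0.1 N m (under 1 N at an arm's end); it stays where it is left.
- hub (a point): Top centre of the turntable's black hub, on its axis, 38 mm above the table. The plate is 192 mm across, its top 18 mm above the table, with four dish places 90 degrees apart: blue discs 53 mm across, centred 58 mm from the axis, each ringed by six steel studs 6 mm high.
- grip_0 (a point): Middle of the red outer end of one arm, 128 mm from the axis, 23.5 mm above the table; this arm is 45 degrees anticlockwise of the empty place. Four such straight level arms, 90 degrees apart, stand half-way between the places and reach 150 mm from the axis; beyond the plate's rim (96 mm) they stand over open table. The red ends run from 105 to 150 mm, 15 mm thick (16 to 31 mm above the table).
- empty_place (a point): Centre of the one dish place that holds no dish (a bare blue disc), on the plate's top, 58 mm from the axis.
- mark (a point): Fixed point above the white pointer's line, 58 mm from the turntable's axis, 18 mm above the table: where the centre of a dish place stands when it is in line with the pointer.
- pointer_tip (a point): Tip of the white pointer, a flat bar 16 mm wide and 5 mm high fixed on the table, that runs radially out from under the turntable to 170 mm from its axis; it lies lower than the arms, which pass over it. It belongs to the fixed base and does not turn; it is on the robot's side of the turntable, up to 50 degrees to either side.
- dish_1: Clear culture dish with small spots in it, 50 mm across, 10 mm high, loose in a place of the turntable; origin at the centre of its underside, 18 mm above the table.
- place_1 (a point): Centre of the turntable's place in which dish_1 stands, on the plate's top.
- dish_2: Clear culture dish with small spots in it, 50 mm across, 10 mm high, loose in a place of the turntable; origin at the centre of its underside, 18 mm above the table.
- place_2 (a point): Centre of the turntable's place in which dish_2 stands, on the plate's top.
- dish_3: Clear culture dish with small spots in it, 50 mm across, 10 mm high, loose in a place of the turntable; origin at the centre of its underside, 18 mm above the table.
- place_3 (a point): Centre of the turntable's place in which dish_3 stands, on the plate's top.
- carton_0: White and turquoise cardboard carton, 85 x 130 x 42 mm, standing left of the turntable; loose bystander, origin at the centre of its underside.
- cell: Red and white battery cell lying down, 15 mm thick, 50 mm long, right of the turntable; loose bystander, origin at the centre of its underside.
- needle_case: Flat dark case, 64 x 125 x 22 mm, left of the turntable; loose bystander, origin at the centre of its underside.
- tape_roll: Roll of beige tape lying flat, 103 mm across, 25 mm high, right of the turntable; loose bystander, origin at the centre of its underside.
- marker_b: White and green marker pen lying down, 17 mm thick, 135 mm long, right of the turntable; loose bystander, origin at the centre of its underside.
- timer: White timer, 41 x 68 x 55 mm, right of the turntable; loose bystander, origin at the centre of its underside.

How it is judged:
By the outcome, as a careful person would: the job done as asked, in the order asked, and still so for the second after the job is handed in, with the robot touching nothing.
It also fails if it takes over 51 s, if anything falls off the work surface, if the arm or the gripper's body presses on something with over 40 N, if the wrist force passes 120 N, or if a joint passes its speed limit or range.

## Working session

There is one attempt and no reset: what is moved stays moved. The work goes in short steps, Python scripts to look and compute and a tool call to move; the robot and the scene stay as the last step left them, time stands still between calls to the robot, and variables do not carry over. Pictures are saved under pics/ and viewed, about 8 in all and at most 12, crops included, and the job is handed in when it is done.

Besides the shell and the picture viewer there is one more tool, called after "Emit:" as name(argument=value, ...), one argument or row to a line, values as JSON. arm_command: Moves the arm, as the interface text tells. Its arguments: {"type":"object","properties":{"commands":{"type":"array","items":{"type":"object","properties":{"offset":{"type":"array","items":{"type":"number"}},"dr":{"type":"array","items":{"type":"number"}},"gripper":{"type":"number"}}}},"force":{"type":"number"}},"required":["commands"]}

```bash
mkdir -p pics; cat > h.py <<'E'
import numpy as np, cv2
from station import bot
from scipy.spatial.transform import Rotation as R
def att(a):
    a=np.array(a,float)
    return a if a.shape==(3,3) else R.from_quat(a[[1,2,3,0]]).as_matrix()
def ray(s,uv,z):
    K=s["camera_matrix"];A=att(s["attitude"]);e=np.array(s["eye"])
    d=A@np.linalg.inv(K)@np.array([uv[0],uv[1],1.]);return e+d*(z-e[2])/d[2]
Z=dict(hub=.038,grip_0=.0235,empty_place=.018,pointer_tip=.005,mark=.018,place_1=.018,cell=0,carton_0=0,needle_case=0,tape_roll=0,marker_b=0,timer=0)
E
python3 - <<'E'
from h import *
for c in("top","side"):
    s=bot.snapshot(c);cv2.imwrite(f"pics/{c}0.png",s["color"][:,:,::-1])
    print(c,s["eye"],s["attitude"])
    for n in Z:
        for r in bot.mark_of(c,n)[:3]: print(n,round(r["confidence"],2),np.round(r["uv"],1),np.round(ray(s,r["uv"],Z[n]),4))
o=bot.get_obs();print(o["time"],o["eef_pos"],o["orientation"],o["finger_gap"],bot.pinch_z)
E
```

```text
top [ 0.34239637 -0.04360048  1.11934761] [-0.06947944  0.70697979 -0.70199399  0.05056302]
hub 0.94 [296.8 181.4] [0.5721 0.0448 0.038 ]
hub 0.43 [317.4 196.6] [ 0.5333 -0.0077  0.038 ]
grip_0 0.66 [284.7 136.8] [0.6939 0.0798 0.0235]
empty_place 0.71 [307.2 164.4] [0.6214 0.0203 0.018 ]
pointer_tip 0.51 [298.5 249.8] [0.4019 0.04   0.005 ]
place_1 0.88 [279.3 175.4] [0.592 0.092 0.018]
place_1 0.82 [286.3 207.3] [0.5087 0.072  0.018 ]
cell 0.58 [439.2 192.1] [ 0.5533 -0.3211  0.    ]
carton_0 0.74 [204.4 268.2] [0.3537 0.2793 0.    ]
needle_case 0.83 [200.6 213.3] [0.4945 0.2969 0.    ]
tape_roll 0.83 [439.7 156.6] [ 0.6479 -0.3259  0.    ]
marker_b 0.89 [445.1 222. ] [ 0.4757 -0.3332  0.    ]
timer 0.68 [442.7 246.6] [ 0.4131 -0.3248  0.    ]
side [ 0.24641819 -0.65732052  1.06390171] [-0.29180525  0.93542429 -0.18902924  0.06402372]
hub 0.91 [332.  177.9] [0.5696 0.0427 0.038 ]
grip_0 0.7 [368.6 157.7] [0.693  0.0773 0.0235]
empty_place 0.82 [353.2 186.4] [0.616  0.0096 0.018 ]
empty_place 0.69 [338.1 336.8] [ 0.4184 -0.341   0.018 ]
pointer_tip 0.53 [274.9 207.2] [0.4074 0.0353 0.005 ]
pointer_tip 0.52 [334.3 167.2] [0.6002 0.0962 0.005 ]
pointer_tip 0.4 [368.7 157.7] [0.7012 0.0902 0.005 ]
place_1 0.97 [332.  164.4] [0.5939 0.0981 0.018 ]
place_1 0.9 [327.5 201.4] [ 0.5355 -0.0082  0.018 ]
place_1 0.63 [306.6 181.4] [0.5097 0.0715 0.018 ]
cell 0.5 [385.2 307.1] [ 0.5476 -0.3143  0.    ]
carton_0 0.67 [231.5 145.3] [0.3658 0.2828 0.    ]
carton_0 0.59 [336.8 338.4] [ 0.4174 -0.3377  0.    ]
carton_0 0.17 [274.8 126.9] [0.5018 0.3021 0.    ]
needle_case 0.64 [275.2 125.4] [0.5048 0.3072 0.    ]
tape_roll 0.77 [421.3 298.2] [ 0.6339 -0.3272  0.    ]
marker_b 0.6 [359.8 325.3] [ 0.4763 -0.3305  0.    ]
timer 0.88 [333.5 339.5] [ 0.4097 -0.3371  0.    ]
1.3 [ 0.19469701 -0.59390935  0.22265431] [1.97330230e-05 9.87479574e-01 1.57746922e-01 2.79175119e-06] 0.9986192521871066 0.0187
```

View pics/top0.png

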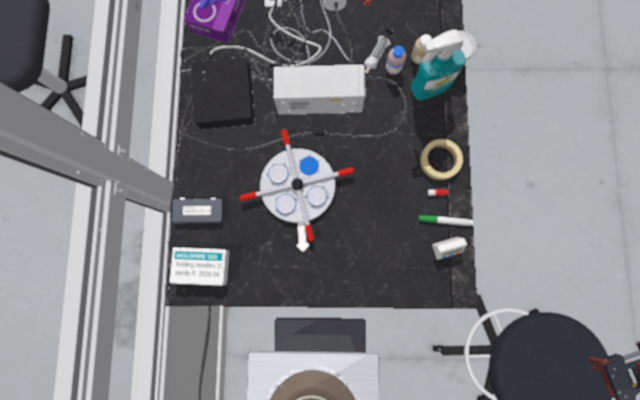

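The top view shows the turntable with its hub at about (297,181) and the empty blue place at about (308,165). The pointer tip is near (302,248) and one arm is on the right at about (345,172). Hub ≈ (0.571, 0.044), empty place at about -29°, pointer at about 182°. That means about 148° clockwise, pushing the right-hand arm (-74°) round the near side.

Emit:
arm_command(
  commands=[
    {"offset":[0.03,0.038,0],"dr":[0,0,0],"gripper":255},
    {"offset":[0.06,0.073,0],"dr":[0,0,0],"gripper":255},
    {"offset":[0.09,0.108,0],"dr":[0,0,0],"gripper":255},
    {"offset":[0.12,0.143,0],"dr":[0,0,0],"gripper":255},
    {"offset":[0.15,0.178,0],"dr":[0,0,0],"gripper":255},
    {"offset":[0.18,0.213,0],"dr":[0,0,0],"gripper":255},
    {"offset":[0.21,0.248,0],"dr":[0,0,0],"gripper":255},
    {"offset":[0.24,0.283,0],"dr":[0,0,0],"gripper":255},
  ],
  force=10,
)

```text
time: 2.1
eef_pos: [0.4357, -0.3094, 0.223]
orientation: [0.0, 0.987, 0.158, 0.0]
ft_force: [1.3, -0.5, 0.4]
finger_gap: 0.311
```

Emit:
arm_command(
  commands=[
    {"offset":[0.03,0.035,0],"dr":[0,0,0],"gripper":255},
    {"offset":[0.06,0.07,0],"dr":[0,0,0],"gripper":255},
    {"offset":[0.09,0.105,0],"dr":[0,0,0],"gripper":255},
    {"offset":[0.12,0.14,0],"dr":[0,0,0],"gripper":255},
    {"offset":[0.15,0.175,0],"dr":[0,0,0],"gripper":255},
    {"offset":[0.18,0.21,0],"dr":[0,0,0],"gripper":255},
    {"offset":[0.21,0.24,0],"dr":[0,0,0],"gripper":255},
    {"offset":[0.21,0.24,0],"dr":[0,0,0],"gripper":255},
  ],
)

```text
time: 2.9
eef_pos: [0.6474, -0.0638, 0.2221]
orientation: [-0.002, 0.987, 0.162, 0.001]
ft_force: [-0.5, 0.4, -1.0]
finger_gap: 0.005
```

```bash
cat >> h.py <<'E'
def wrist():
    o=bot.get_obs();s=bot.snapshot("wrist")
    q=np.array(o["orientation"]);T=np.eye(4);T[:3,:3]=R.from_quat(q[[1,2,3,0]]).as_matrix();T[:3,3]=o["eef_pos"]
    M=T@s["tool_from_camera"];s["attitude"]=M[:3,:3];s["eye"]=M[:3,3];return s
E
python3 - <<'E'
from h import *
s=wrist();cv2.imwrite("pics/w1.png",s["color"][:,:,::-1])
print(s["eye"])
for n in ("hub","grip_0","empty_place","pointer_tip","place_1"):
    for r in bot.mark_of("wrist",n)[:3]: print(n,round(r["confidence"],2),np.round(r["uv"],1),np.round(ray(s,r["uv"],Z[n]),4))
o=bot.get_obs();print(o["time"],o["eef_pos"],o["finger_gap"],o["ft_force"])
E
```

```text
[ 0.71824156 -0.04126461  0.38502846]
hub 0.58 [209.  213.5] [0.5675 0.0464 0.038 ]
grip_0 0.77 [214.2  97. ] [0.693  0.075  0.0235]
empty_place 0.88 [253.3 174.1] [0.623  0.0132 0.018 ]
3.2 [ 0.64403991 -0.07278804  0.22284346] 0.005535165132976662 [ 0.15680881  0.04868035 -0.85490598]
```

View pics/w1.png

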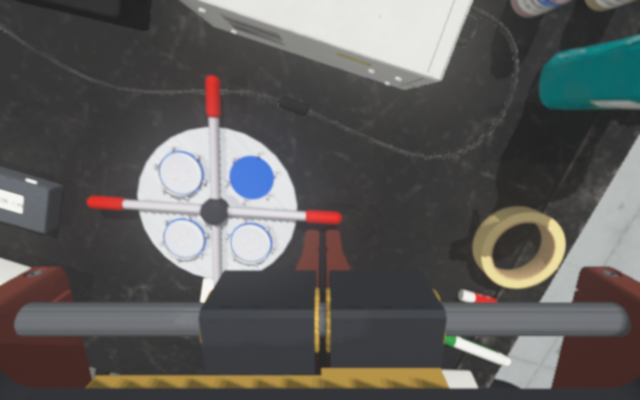

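The wrist view shows the hub at (213,211), the right-hand red arm end at (323,217) and the empty place at (251,177). The closed finger is on the anticlockwise side of that arm, about 39 mm clear by my geometry. Descending.

Emit:
arm_command(
  commands=[
    {"offset":[0,0.01,-0.045],"dr":[0,0,0],"gripper":255},
    {"offset":[0,0.01,-0.09],"dr":[0,0,0],"gripper":255},
    {"offset":[0,0.01,-0.13],"dr":[0,0,0],"gripper":255},
    {"offset":[0,0.01,-0.165],"dr":[0,0,0],"gripper":255},
    {"offset":[0,0.01,-0.19],"dr":[0,0,0],"gripper":255},
    {"offset":[0,0.01,-0.205],"dr":[0,0,0],"gripper":255},
    {"offset":[0,0.01,-0.21],"dr":[0,0,0],"gripper":255},
    {"offset":[0,0.01,-0.21],"dr":[0,0,0],"gripper":255},
  ],
)

```text
time: 4.0
eef_pos: [0.6448, -0.0614, 0.013]
orientation: [0.0, 0.988, 0.157, 0.0]
ft_force: [-0.8, -0.2, 0.2]
finger_gap: 0.003
```

```bash
python3 - <<'E'
from h import *
o=bot.get_obs();p=np.array(o["eef_pos"]);print(o["time"],p,o["ft_force"])
c=np.array([.571,.044]);
# arc from -56deg decreasing to -208 (=152), 3 deg per row
for k in range(0,49):
    a=np.radians(-56-3*k+ -0); q=c+.131*np.array([np.cos(a),np.sin(a)])
    if k%8==0: base=q; print()
    else: pass
    if k%8==0 and k: print("next",)
    b0=c+.131*np.array([np.cos(np.radians(-56-3*((k-1)//8*8))),np.sin(np.radians(-56-3*((k-1)//8*8)))])
    if k: print(-56-3*k,np.round(q-b0,3))
E
```

```text
4.0 [ 0.64478911 -0.06144182  0.01295431] [-0.81941258 -0.20997178  0.22955823]

-59 [-0.006 -0.004]
-62 [-0.012 -0.007]
-65 [-0.018 -0.01 ]
-68 [-0.024 -0.013]
-71 [-0.031 -0.015]
-74 [-0.037 -0.017]
-77 [-0.044 -0.019]

next
-80 [-0.051 -0.02 ]
-83 [-0.007 -0.001]
-86 [-0.014 -0.002]
-89 [-0.02  -0.002]
-92 [-0.027 -0.002]
-95 [-0.034 -0.001]
-98 [-0.041 -0.001]
-101 [-0.048  0.   ]

next
-104 [-0.054  0.002]
-107 [-0.007  0.002]
-110 [-0.013  0.004]
-113 [-0.019  0.007]
-116 [-0.026  0.009]
-119 [-0.032  0.013]
-122 [-0.038  0.016]
-125 [-0.043  0.02 ]

next
-128 [-0.049  0.024]
-131 [-0.005  0.004]
-134 [-0.01   0.009]
-137 [-0.015  0.014]
-140 [-0.02   0.019]
-143 [-0.024  0.024]
-146 [-0.028  0.03 ]
-149 [-0.032  0.036]

next
-152 [-0.035  0.042]
-155 [-0.003  0.006]
-158 [-0.006  0.012]
-161 [-0.008  0.019]
-164 [-0.01   0.025]
-167 [-0.012  0.032]
-170 [-0.013  0.039]
-173 [-0.014  0.046]

next
-176 [-0.015  0.052]
-179 [-0.     0.007]
-182 [-0.     0.014]
-185 [0.    0.021]
-188 [0.001 0.027]
-191 [0.002 0.034]
-194 [0.004 0.041]
-197 [0.005 0.047]

next
-200 [0.008 0.054]
```

Emit:
arm_command(
  commands=[
    {"offset":[-0.006,-0.004,0],"dr":[0,0,0],"gripper":255},
    {"offset":[-0.012,-0.007,0],"dr":[0,0,0],"gripper":255},
    {"offset":[-0.018,-0.01,0],"dr":[0,0,0],"gripper":255},
    {"offset":[-0.024,-0.013,0],"dr":[0,0,0],"gripper":255},
    {"offset":[-0.031,-0.015,0],"dr":[0,0,0],"gripper":255},
    {"offset":[-0.037,-0.017,0],"dr":[0,0,0],"gripper":255},
    {"offset":[-0.044,-0.019,0],"dr":[0,0,0],"gripper":255},
    {"offset":[-0.051,-0.02,0],"dr":[0,0,0],"gripper":255},
  ],
)

```text
time: 4.8
eef_pos: [0.5932, -0.0809, 0.0127]
orientation: [-0.0, 0.987, 0.158, 0.0]
ft_force: [0.9, 1.9, 0.7]
finger_gap: 0.006
```

Emit:
arm_command(
  commands=[
    {"offset":[-0.007,-0.001,0],"dr":[0,0,0],"gripper":255},
    {"offset":[-0.014,-0.002,0],"dr":[0,0,0],"gripper":255},
    {"offset":[-0.02,-0.002,0],"dr":[0,0,0],"gripper":255},
    {"offset":[-0.027,-0.002,0],"dr":[0,0,0],"gripper":255},
    {"offset":[-0.034,-0.001,0],"dr":[0,0,0],"gripper":255},
    {"offset":[-0.041,-0.001,0],"dr":[0,0,0],"gripper":255},
    {"offset":[-0.048,0,0],"dr":[0,0,0],"gripper":255},
    {"offset":[-0.054,0.002,0],"dr":[0,0,0],"gripper":255},
  ],
)

```text
time: 5.6
eef_pos: [0.539, -0.0791, 0.0127]
orientation: [0.0, 0.988, 0.158, -0.0]
ft_force: [1.6, -0.7, -0.3]
finger_gap: 0.007
```

```bash
cat >> h.py <<'E'
def look(name,cams=("top","side","wrist")):
    for c in cams:
        s=wrist() if c=="wrist" else bot.snapshot(c)
        cv2.imwrite(f"pics/{name}_{c}.png",s["color"][:,:,::-1])
        for n in ("hub","grip_0","empty_place","pointer_tip"):
            for r in bot.mark_of(c,n)[:2]:
                p=ray(s,r["uv"],Z[n]);d=p[:2]-[.570,.0445]
                print(c,n,round(r["confidence"],2),np.round(r["uv"],1),np.round(p[:2],4),"r %.3f ang %.1f"%(np.hypot(*d),np.degrees(np.arctan2(d[1],d[0]))))
    o=bot.get_obs();print(o["time"],o["eef_pos"],o["ft_force"])
E
python3 -c "
from h import *
look('a')"
```

```text
top hub 0.71 [295.9 180.2] [0.5752 0.0472] r 0.006 ang 27.2
top grip_0 0.56 [314.2 142.9] [0.6775 0.0026] r 0.115 ang -21.3
top grip_0 0.5 [201.2 212.8] [0.4926 0.2882] r 0.256 ang 107.6
top empty_place 0.95 [316.4 176.2] [ 0.5902 -0.0039] r 0.052 ang -67.4
top empty_place 0.48 [274.4 193.4] [0.5446 0.1035] r 0.064 ang 113.3
top pointer_tip 0.55 [300.4 245.6] [0.4125 0.0353] r 0.158 ang -176.7
side grip_0 0.78 [383.  180.7] [ 0.694  -0.0073] r 0.134 ang -22.7
side grip_0 0.33 [317.6 173.6] [0.5446 0.0803] r 0.044 ang 125.3
side empty_place 0.81 [347.3 196.3] [ 0.5888 -0.0132] r 0.061 ang -72.0
side pointer_tip 0.53 [274.3 209.5] [0.4037 0.0293] r 0.167 ang -174.8
side pointer_tip 0.35 [314.9 197.1] [0.5141 0.025 ] r 0.059 ang -160.8
wrist hub 0.57 [ 61.3 125.7] [0.5702 0.046 ] r 0.002 ang 81.3
wrist empty_place 0.85 [216.1 117.4] [ 0.5914 -0.0092] r 0.058 ang -68.3
wrist pointer_tip 0.6 [102.8 381.4] [0.4    0.0279] r 0.171 ang -174.4
6.35 [ 0.53966414 -0.07888431  0.01261011] [ 0.55908568 -0.26057084 -0.38287549]
```

View pics/a_top.png

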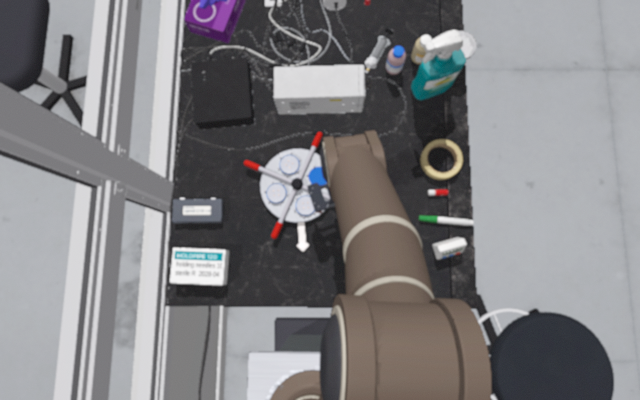

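The top view shows the turntable turning as intended: the empty place at (317,176), the pointer at (303,240), and the dishes in their places. Continuing.

Emit:
arm_command(
  commands=[
    {"offset":[-0.007,0.002,0],"dr":[0,0,0],"gripper":255},
    {"offset":[-0.013,0.004,0],"dr":[0,0,0],"gripper":255},
    {"offset":[-0.019,0.007,0],"dr":[0,0,0],"gripper":255},
    {"offset":[-0.026,0.009,0],"dr":[0,0,0],"gripper":255},
    {"offset":[-0.032,0.013,0],"dr":[0,0,0],"gripper":255},
    {"offset":[-0.038,0.016,0],"dr":[0,0,0],"gripper":255},
    {"offset":[-0.043,0.02,0],"dr":[0,0,0],"gripper":255},
    {"offset":[-0.049,0.024,0],"dr":[0,0,0],"gripper":255},
  ],
)

```text
time: 7.15
eef_pos: [0.4904, -0.0546, 0.0127]
orientation: [0.0, 0.987, 0.158, 0.0]
ft_force: [1.4, -1.5, -0.3]
finger_gap: 0.009
```

Emit:
arm_command(
  commands=[
    {"offset":[-0.005,0.004,0],"dr":[0,0,0],"gripper":255},
    {"offset":[-0.01,0.009,0],"dr":[0,0,0],"gripper":255},
    {"offset":[-0.015,0.014,0],"dr":[0,0,0],"gripper":255},
    {"offset":[-0.02,0.019,0],"dr":[0,0,0],"gripper":255},
    {"offset":[-0.024,0.024,0],"dr":[0,0,0],"gripper":255},
    {"offset":[-0.028,0.03,0],"dr":[0,0,0],"gripper":255},
    {"offset":[-0.032,0.036,0],"dr":[0,0,0],"gripper":255},
    {"offset":[-0.035,0.042,0],"dr":[0,0,0],"gripper":255},
  ],
)

```text
time: 7.95
eef_pos: [0.4553, -0.0124, 0.0126]
orientation: [0.0, 0.987, 0.158, -0.0]
ft_force: [1.6, -0.7, -0.2]
finger_gap: 0.004
```

Emit:
arm_command(
  commands=[
    {"offset":[-0.003,0.006,0],"dr":[0,0,0],"gripper":255},
    {"offset":[-0.006,0.012,0],"dr":[0,0,0],"gripper":255},
    {"offset":[-0.008,0.019,0],"dr":[0,0,0],"gripper":255},
    {"offset":[-0.01,0.025,0],"dr":[0,0,0],"gripper":255},
    {"offset":[-0.012,0.032,0],"dr":[0,0,0],"gripper":255},
    {"offset":[-0.013,0.039,0],"dr":[0,0,0],"gripper":255},
    {"offset":[-0.014,0.046,0],"dr":[0,0,0],"gripper":255},
    {"offset":[-0.015,0.052,0],"dr":[0,0,0],"gripper":255},
  ],
)

```text
time: 8.75
eef_pos: [0.4406, 0.0398, 0.0126]
orientation: [-0.0, 0.987, 0.158, -0.0]
ft_force: [-0.2, -0.5, 0.1]
finger_gap: 0.009
```

Emit:
arm_command(
  commands=[
    {"offset":[0,0.007,0],"dr":[0,0,0],"gripper":255},
    {"offset":[0,0.014,0],"dr":[0,0,0],"gripper":255},
    {"offset":[0,0.021,0],"dr":[0,0,0],"gripper":255},
    {"offset":[0.001,0.026,0],"dr":[0,0,0],"gripper":255},
    {"offset":[0.001,0.03,0],"dr":[0,0,0],"gripper":255},
    {"offset":[0.002,0.034,0],"dr":[0,0,0],"gripper":255},
    {"offset":[0.002,0.036,0],"dr":[0,0,0],"gripper":255},
    {"offset":[0.002,0.036,0],"dr":[0,0,0],"gripper":255},
  ],
)

```text
time: 9.55
eef_pos: [0.4427, 0.0754, 0.0126]
orientation: [-0.0, 0.987, 0.158, -0.0]
ft_force: [-0.5, 0.1, -0.5]
finger_gap: 0.007
```

```bash
python3 -c "
from h import *
look('b')"
```

```text
top hub 0.81 [297.8 181.2] [0.5726 0.0423] r 0.003 ang -40.5
top grip_0 0.67 [342.2 203.1] [ 0.5194 -0.0702] r 0.125 ang -113.8
top empty_place 0.7 [303.  205.2] [0.5144 0.0295] r 0.058 ang -164.9
top pointer_tip 0.5 [301.8 247.4] [0.408  0.0317] r 0.163 ang -175.5
side hub 0.63 [328.8 179.3] [0.5601 0.0417] r 0.010 ang -164.4
side hub 0.53 [420.8 300.2] [ 0.6167 -0.3427] r 0.390 ang -83.1
side grip_0 0.58 [333.5 221.4] [ 0.5242 -0.0724] r 0.126 ang -111.4
side grip_0 0.49 [228.  147.3] [0.3522 0.2588] r 0.305 ang 135.5
side empty_place 0.66 [315.5 193.8] [0.5161 0.0256] r 0.057 ang -160.7
side pointer_tip 0.46 [272.1 208.7] [0.3993 0.0337] r 0.171 ang -176.4
wrist hub 0.83 [498.4  14.2] [0.5684 0.044 ] r 0.002 ang -161.8
wrist empty_place 0.77 [466.4 154.3] [0.5155 0.0231] r 0.059 ang -158.5
10.3 [0.44270603 0.07509828 0.01265793] [ 0.44452662 -1.15711157  0.33575459]
```

View pics/b_wrist.png

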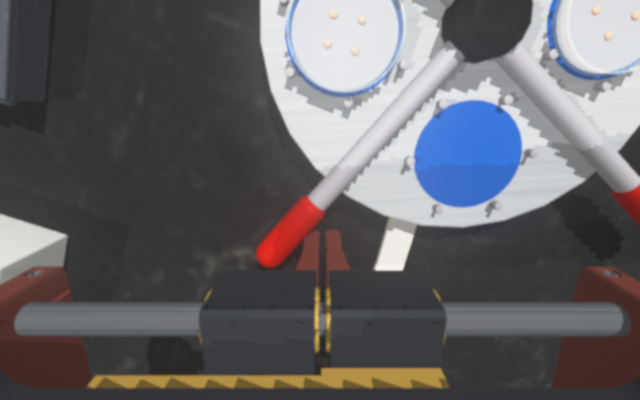

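The wrist view shows the empty disc at (468,154), the hub at about (488,25) and the pointer strip from (402,222) to (390,270). The finger is behind the red arm at (290,230). About 15° remains, so I'll measure it from these pixels.

```bash
cat > m.py <<'E'
from h import *
def meas(ptr=None,cam="wrist"):
    s=wrist() if cam=="wrist" else bot.snapshot(cam)
    im=s["color"].astype(int);r,g,b=im[...,0],im[...,1],im[...,2]
    m=((b>150)&(r<100)&(g<150)).astype(np.uint8)
    n,l,st,ce=cv2.connectedComponentsWithStats(m)
    k=1+np.argmax(st[1:,4]);p=ray(s,ce[k],.018);print("blue",ce[k],st[k,4],p[:2])
    c=np.array([.570,.0445]);d=p[:2]-c;print("r %.4f ang %.2f"%(np.hypot(*d),np.degrees(np.arctan2(d[1],d[0]))))
    if ptr:
        x0,x1,y0,y1=ptr
        w=(im.min(2)>150);w[:y0]=0;w[y1:]=0;w[:,:x0]=0;w[:,x1:]=0
        ys,xs=np.nonzero(w)
        P=np.array([ray(s,(x,y),.005)[:2] for x,y in zip(xs,ys)]);q=P.mean(0);d=q-c
        u=np.linalg.svd(P-q)[2][0] if len(P)<5000 else [0,0]
        print("ptr",len(P),q,"ang %.2f axis %.2f"%(np.degrees(np.arctan2(d[1],d[0])),np.degrees(np.arctan2(u[1],u[0]))))
    return s
E
python3 -c "
from m import *
s=meas((360,430,228,272))
for uv in [(488,20),(498,14)]: print(ray(s,uv,.038))
print(bot.get_obs()['time'])"
```

```text
blue [467.66180524 153.41398714] 8708 [0.51612913 0.02276499]
r 0.0581 ang -158.03
ptr 1188 [0.45172625 0.03318982] ang -174.54 axis -178.64
[0.56535073 0.04697723 0.038     ]
[0.56843117 0.04423889 0.038     ]
10.35
```

Emit:
arm_command(
  commands=[
    {"offset":[0.002,0.006,0],"dr":[0,0,0],"gripper":255},
    {"offset":[0.004,0.012,0],"dr":[0,0,0],"gripper":255},
    {"offset":[0.006,0.018,0],"dr":[0,0,0],"gripper":255},
    {"offset":[0.008,0.023,0],"dr":[0,0,0],"gripper":255},
    {"offset":[0.01,0.027,0],"dr":[0,0,0],"gripper":255},
    {"offset":[0.011,0.029,0],"dr":[0,0,0],"gripper":255},
    {"offset":[0.012,0.031,0],"dr":[0,0,0],"gripper":255},
    {"offset":[0.012,0.031,0],"dr":[0,0,0],"gripper":255},
  ],
)

```text
time: 11.15
eef_pos: [0.4548, 0.1064, 0.0126]
orientation: [-0.0, 0.987, 0.158, 0.0]
ft_force: [-0.5, -0.4, 0.2]
finger_gap: 0.004
```

```bash
python3 -c "
from m import *
s=meas();cv2.imwrite('pics/c.png',s['color'][:,:,::-1]);meas(cam='top');meas(cam='side')
o=bot.get_obs();print(o['time'],o['eef_pos'])"
```

```text
blue [484.3487508  193.57155669] 7805 [0.51217337 0.03715693]
r 0.0583 ang -172.76
blue [303.61538462 204.88034188] 117 [0.51521325 0.0279264 ]
r 0.0572 ang -163.17
blue [461.36624204  61.27070064] 314 [1.14156072 0.32457934]
r 0.6365 ang 26.11
11.3 [0.45468641 0.10612335 0.01267535]
```

View pics/c.png

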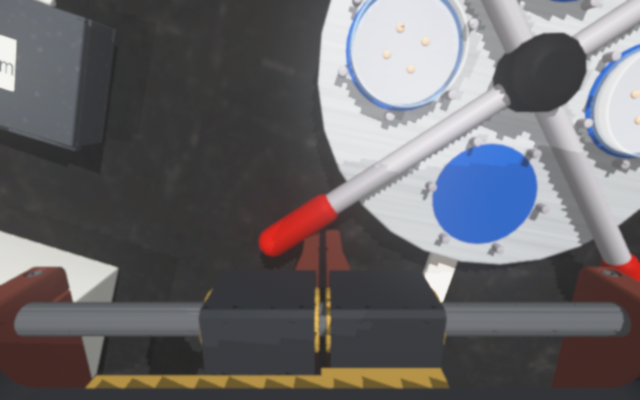

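The wrist view shows the disc at (484,193), nearly above the pointer strip at (438,275). About 2° remains, so I'll back off and rise for a clean measurement.

Emit:
arm_command(
  commands=[
    {"offset":[-0.015,-0.015,0],"dr":[0,0,0],"gripper":255},
    {"offset":[-0.025,-0.02,0.03],"dr":[0,0,0],"gripper":255},
    {"offset":[-0.035,-0.04,0.07],"dr":[0,0,0],"gripper":255},
    {"offset":[-0.045,-0.065,0.11],"dr":[0,0,0],"gripper":255},
    {"offset":[-0.05,-0.085,0.15],"dr":[0,0,0],"gripper":255},
    {"offset":[-0.05,-0.085,0.18],"dr":[0,0,0],"gripper":255},
    {"offset":[-0.05,-0.085,0.18],"dr":[0,0,0],"gripper":255},
    {"offset":[-0.05,-0.085,0.18],"dr":[0,0,0],"gripper":255},
  ],
)

```text
time: 12.1
eef_pos: [0.4049, 0.021, 0.1931]
orientation: [0.0, 0.988, 0.157, 0.001]
ft_force: [0.5, 0.8, -0.2]
finger_gap: 0.001
```

```bash
python3 -c "
from m import *
s=meas();cv2.imwrite('pics/d.png',s['color'][:,:,::-1])
look('d2',('wrist','top','side'))"
```

```text
blue [338.6910033   75.73763542] 2123 [0.51170482 0.03771892]
r 0.0587 ang -173.36
wrist hub 0.86 [352.3   3.2] [0.5689 0.0463] r 0.002 ang 121.5
wrist grip_0 0.59 [424.4 125.3] [ 0.4925 -0.0601] r 0.130 ang -126.5
wrist empty_place 0.61 [338.1  73.6] [0.5123 0.0391] r 0.058 ang -174.7
wrist empty_place 0.57 [ 82.2 143.2] [0.3641 0.2719] r 0.307 ang 132.1
wrist pointer_tip 0.9 [315.6 177.5] [0.4027 0.0275] r 0.168 ang -174.2
top hub 0.82 [295.1 183. ] [0.5679 0.049 ] r 0.005 ang 114.7
top hub 0.32 [320.1 181.1] [ 0.5731 -0.0141] r 0.059 ang -87.0
top grip_0 0.73 [334.5 216.9] [ 0.4841 -0.0509] r 0.128 ang -132.0
top empty_place 0.37 [274.5 188.1] [0.5585 0.1036] r 0.060 ang 101.0
top pointer_tip 0.62 [317.8 180.9] [ 0.5806 -0.0072] r 0.053 ang -78.4
side hub 0.66 [230.6 146. ] [0.3586 0.2477] r 0.293 ang 136.1
side hub 0.64 [331.6 179.8] [0.5662 0.0375] r 0.008 ang -118.5
side grip_0 0.71 [319.5 219.5] [ 0.4943 -0.0539] r 0.124 ang -127.6
side empty_place 0.73 [310.  191.9] [0.5053 0.0367] r 0.065 ang -173.1
side pointer_tip 0.66 [273.2 208.8] [0.4018 0.0324] r 0.169 ang -175.9
12.9 [0.40468488 0.02109737 0.1926644 ] [ 0.29990256  0.77137187 -0.09577042]
```

View pics/d.png

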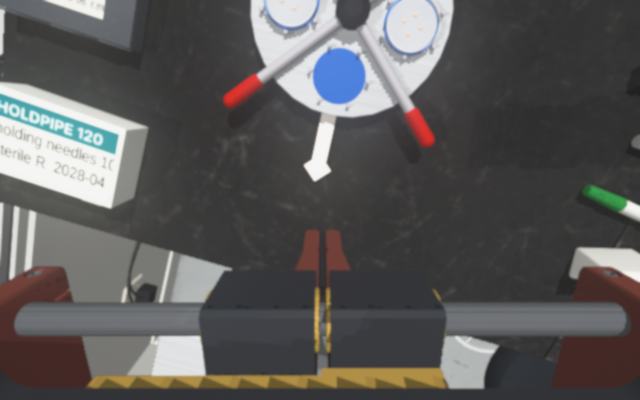

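The wrist view shows the disc at (339,76), the pointer running (328,115)–(317,178) and the red ends at (241,92) and (420,128). It looks nearly aligned. I'll shift so the whole turntable is in one wrist view and take hub, arms and pointer together.

Emit:
arm_command(
  commands=[
    {"offset":[0.02,0,0.03],"dr":[0,0,0],"gripper":255},
    {"offset":[0.04,0,0.05],"dr":[0,0,0],"gripper":255},
    {"offset":[0.06,0,0.06],"dr":[0,0,0],"gripper":255},
    {"offset":[0.06,0,0.06],"dr":[0,0,0],"gripper":255},
    {"offset":[0.06,0,0.06],"dr":[0,0,0],"gripper":255},
  ],
)

```text
time: 13.4
eef_pos: [0.4641, 0.0211, 0.2521]
orientation: [-0.0, 0.987, 0.158, -0.001]
ft_force: [-0.2, -0.1, -0.4]
finger_gap: 0.005
```

```bash
cat > f.py <<'E'
from m import *
def full(name):
    s=wrist();im=s["color"].astype(int);cv2.imwrite(f"pics/{name}.png",s["color"][:,:,::-1])
    r,g,b=im[...,0],im[...,1],im[...,2]
    m=((r>130)&(g<70)&(b<70)).astype(np.uint8)
    n,l,st,ce=cv2.connectedComponentsWithStats(m);A=[]
    for k in range(1,n):
        if st[k,4]>80:
            p=ray(s,ce[k],.0235)[:2]
            if np.hypot(*(p-[.57,.0445]))<.16: A.append(p)
    A=np.array(A);print(A)
    c=A.mean(0) if len(A)==4 else np.array([.57,.0445]);print("centre",c)
    an=[np.degrees(np.arctan2(*(p-c)[::-1])) for p in A];print("arms",np.round(an,2),"mod90",np.round(np.mod(an,90),2))
    mb=((b>150)&(r<100)&(g<150)).astype(np.uint8);n,l,st,ce=cv2.connectedComponentsWithStats(mb)
    k=1+np.argmax(st[1:,4]);p=ray(s,ce[k],.018)[:2]-c;print("blue r,ang",np.hypot(*p),np.degrees(np.arctan2(p[1],p[0])))
    t=bot.mark_of("wrist","pointer_tip")[:1]
    for x in t:
        p=ray(s,x["uv"],.005)[:2]-c;print("tip",x["uv"],x["confidence"],np.hypot(*p),np.degrees(np.arctan2(p[1],p[0])))
    # pointer shaft pixels: rays at z=.005, radius .105-.145, within 12deg of -175
    ys,xs=np.nonzero(im.min(2)>140);Q=np.array([ray(s,(x,y),.005)[:2] for x,y in zip(xs,ys)])-c
    R_=np.hypot(*Q.T);an=(np.degrees(np.arctan2(Q[:,1],Q[:,0])))%360
    k=(R_>.108)&(R_<.145)&(abs(an-185)<12);print("shaft",k.sum(),an[k].mean()-360,an[k].std())
    for lo in(.108,.12,.132): 
        j=k&(R_>lo)&(R_<lo+.012);print(lo,an[j].mean()-360)
    print(bot.get_obs()["time"])
E
python3 -c "
from f import *
full('e')"
```

```text
[[ 0.66995487 -0.03373146]
 [ 0.46736107  0.12514971]
 [ 0.48957927 -0.05788985]]
centre [0.57   0.0445]
arms [ -38.05  141.84 -128.15] mod90 [51.95 51.84 51.85]
blue r,ang 0.05890457600582971 -173.2432322924995
tip [303.2, 209.9] 0.87 0.16884333507999025 -174.09675333752284
shaft 377 -174.4139360610565 2.3924175586227947
0.108 -174.37269319592406
0.12 -174.48348096868668
0.132 -174.3849589315634
13.5
```

View pics/e.png

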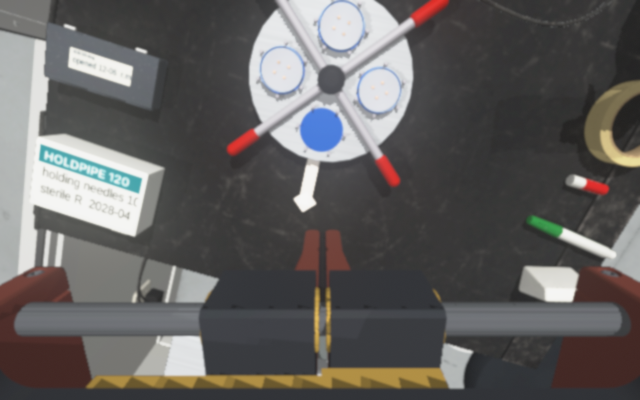

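The wrist view shows the disc at (321,129), the hub at (331,79) and the pointer from (314,165) to (303,208), with all three dishes seated. The empty place is at -173.2° and the pointer at about -174.3°, so roughly 1.2° of clockwise turn remains. One gentle nudge should close it.

Emit:
arm_command(
  commands=[
    {"offset":[-0.02,0.035,-0.05],"dr":[0,0,0],"gripper":255},
    {"offset":[-0.025,0.065,-0.09],"dr":[0,0,0],"gripper":255},
    {"offset":[-0.025,0.065,-0.13],"dr":[0,0,0],"gripper":255},
    {"offset":[-0.025,0.065,-0.17],"dr":[0,0,0],"gripper":255},
    {"offset":[-0.025,0.065,-0.205],"dr":[0,0,0],"gripper":255},
    {"offset":[-0.025,0.065,-0.23],"dr":[0,0,0],"gripper":255},
    {"offset":[-0.025,0.065,-0.24],"dr":[0,0,0],"gripper":255},
    {"offset":[-0.025,0.065,-0.24],"dr":[0,0,0],"gripper":255},
  ],
)

```text
time: 14.3
eef_pos: [0.4382, 0.0858, 0.0117]
orientation: [0.0, 0.987, 0.158, -0.002]
ft_force: [-0.0, 0.7, 0.6]
finger_gap: 0.008
```

Emit:
arm_command(
  commands=[
    {"offset":[0.005,0.007,0],"dr":[0,0,0],"gripper":255},
    {"offset":[0.01,0.013,0],"dr":[0,0,0],"gripper":255},
    {"offset":[0.013,0.017,0],"dr":[0,0,0],"gripper":255},
    {"offset":[0.015,0.02,0],"dr":[0,0,0],"gripper":255},
    {"offset":[0.0155,0.021,0],"dr":[0,0,0],"gripper":255},
    {"offset":[0.016,0.022,0],"dr":[0,0,0],"gripper":255},
    {"offset":[0.0162,0.0225,0],"dr":[0,0,0],"gripper":255},
    {"offset":[0.0162,0.0225,0],"dr":[0,0,0],"gripper":255},
  ],
)

```text
time: 15.1
eef_pos: [0.4558, 0.1084, 0.0126]
orientation: [0.0, 0.987, 0.158, -0.0]
ft_force: [-0.6, -0.6, 0.7]
finger_gap: 0.006
```

Emit:
arm_command(
  commands=[
    {"offset":[-0.015,-0.015,0],"dr":[0,0,0],"gripper":255},
    {"offset":[-0.02,-0.02,0.03],"dr":[0,0,0],"gripper":255},
    {"offset":[-0.02,-0.04,0.07],"dr":[0,0,0],"gripper":255},
    {"offset":[-0.02,-0.06,0.11],"dr":[0,0,0],"gripper":255},
    {"offset":[-0.01,-0.08,0.15],"dr":[0,0,0],"gripper":255},
    {"offset":[0,-0.087,0.19],"dr":[0,0,0],"gripper":255},
    {"offset":[0.009,-0.087,0.23],"dr":[0,0,0],"gripper":255},
    {"offset":[0.009,-0.087,0.24],"dr":[0,0,0],"gripper":255},
  ],
)

```text
time: 15.9
eef_pos: [0.4676, 0.0216, 0.2569]
orientation: [0.0, 0.988, 0.157, 0.004]
ft_force: [0.4, 0.1, -0.2]
finger_gap: 0.005
```

```bash
python3 -c "
from f import *
import time
s=wrist();s=wrist()
full('g')"
```

```text
[[ 0.67082096 -0.03663541]
 [ 0.46864445  0.1267266 ]
 [ 0.4878034  -0.05658236]]
centre [0.57   0.0445]
arms [ -38.83  140.95 -129.12] mod90 [51.17 50.95 50.88]
blue r,ang 0.05902740925946412 -174.29200668100742
tip [301.1, 212.5] 0.72 0.1709313167702787 -174.89778693559612
shaft 371 -174.43486784746193 2.377206123337713
0.108 -174.45267946876328
0.12 -174.40905236816062
0.132 -174.42629697344367
16.1
```

View pics/g.png

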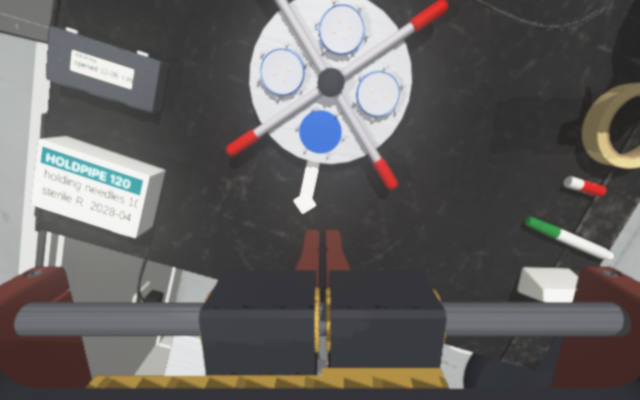

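The disc at (320,131) now lies on the line from the hub (331,82) to the pointer tip (303,212). It reads -174.1 to -174.3° against -174.4° for the pointer. The finger is well clear and nothing else looks moved, so I'm handing in.

```bash
python3 -c "
from station import bot
print(bot.job_done())"
```

```text
the job is handed in; nothing more can be done
None
```

I turned the turntable about 145° clockwise by pushing one red arm round the near side with the closed fingertip. A last nudge of about 1° brought the empty place in line with the pointer. I then backed the finger off, raised it about 0.25 m above the table and handed the job in at about 16 s of the 51 s allowed.

- **Alignment:** the last wrist picture put the empty place at -174.1° to -174.3° and the pointer shaft at -174.4°. The network's pointer-tip reading was -174.9°, so the measurements agree to within about 0.8°.
- **Less certain readings:** the top and side cameras put the pointer about 1 to 1.5° further round (-175.5° to -176.4°). They saw it more coarsely and partly blocked by the arm, so I went by the wrist camera.
- **Dishes and other things:** the three dishes sat in their places in the last picture. The bystanders visible there looked unmoved, judged by eye and not measured.
- **Rest:** I did not measure the turntable's speed at the end.

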